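Load two culture tubes into a gravity chute, plugs to the blue side

TASK

Load the two green-banded culture tubes into the sloping gravity chute so that both lie across its rails the same way round, cotton plug at the blue cheek, and have slid down to the stop, one behind the other. Set each tube onto the rails, do not drop it from above, and leave the tube without a green band and the red marker where they are.

Things in the scene. Friction and masses are not known exactly. Their poses are not given: they have to be found in the camera images.
- green_tube_1: First culture tube with a green band: 20 mm across, 193 mm long, 0.03 kg, a cream cotton plug in one end, lying on the worktop. At mid length the next tube is about 90 mm or more away. Origin on the underside at mid length; y runs along the tube AWAY from the plug, z up.
- green_tube_1_mid (a point): Centre of the first green-banded tube (mid length, on its axis, 10 mm above the underside); axes as the tube's.
- green_tube_1_plug (a point): Point on the axis in the cotton plug of the first green-banded tube, 88 mm from its centre.
- green_tube_2: Second culture tube with a green band: 20 mm across, 193 mm long, 0.03 kg, a cream cotton plug in one end, lying on the worktop. At mid length the next tube is about 90 mm or more away. Origin on the underside at mid length; y runs along the tube AWAY from the plug, z up.
- green_tube_2_mid (a point): Centre of the second green-banded tube (mid length, on its axis, 10 mm above the underside); axes as the tube's.
- green_tube_2_plug (a point): Point on the axis in the cotton plug of the second green-banded tube, 88 mm from its centre.
- chute: Gravity chute, fixed: grey base 200 x 236 x 6 mm; above it two slippery dark steel rails 70 mm wide, 94 mm free gap between (room for fingers), 200 mm long, sloping 18 degrees down toward its -x (robot side) to 26 mm high stops. Cheeks stand 29 mm above the rails, 228 mm apart: blue at its +y, white at -y. Tubes lie across both rails and slide down when let go. Origin: underside centre, z up.
- chute_bed (a point): On the plane of the rails' upper faces, midway between the cheeks, at the stop, 40 mm above the worktop. x points up the slope along the rails, y to the blue cheek, z square to the rails. Resting tubes' centres are 10 mm above this plane, the first about 10 mm, the second about 30 mm up from the stop.
- chute_load (a point): Loading point: on the plane of the rails, midway between the cheeks, 140 mm up the slope from the stop, 83 mm above the worktop. Axes as the chute's (z vertical, y to the blue cheek).
- brown_tube: Bystander: culture tube of the same size, without a green band, faintly brownish contents; lies loose beside the green-banded ones. Origin on the underside at mid length. Leave it.
- red_marker: Bystander: felt marker with red cap, 11 x 131 x 13 mm, loose, in front of the chute. Origin on the underside at mid length. Leave it.

How it is judged:
By the outcome, as a careful person would: the job done as asked, in the order asked, and still so for the second after the job is handed in, with the robot touching nothing.
It also fails if it takes over 61 s, if anything falls off the work surface, if the arm or the gripper's body presses on something with over 40 N, if the wrist force passes 120 N, or if a joint passes its speed limit or range.

ROBOT

A 6-joint arm with a two-finger parallel gripper is mounted at the origin on a cart in front of the work surface, level with it; the furniture and walls round the work are solid. World frame = base frame: x ahead of the robot, y to its left, z up, the work surface at z = 0. Lengths are in m, angles in rad, forces in N, time in s.
With the tool pointing down it reaches from about 0.25 to 0.775 m from the base axis. Payload 4 kg.
Tool frame: the origin (TCP) lies at the centre of the arm's flange, where the gripper is bolted on; the fingertips stand 199 mm ahead of it and the grasp point (between the pads) lies 180 mm ahead of it; z points along the fingers, y is the line along which they close (so a half turn about z gives the same grasp; the last joint's range is limited). The gripper opens to 94 mm and grips with 3 to 60 N. Pads are 16 mm wide; open, the fingers measure 119 mm over their backs; the gripper's body (75 mm by 177 mm) begins 78 mm behind the grasp point.
Start: joints at [-1.42, 0.087, 1.371, -0, 1.684, -0.103], TCP at [0.138, -0.532, 0.405] pointing down, gripper open.
Joint ranges: [-3.1, 3.1], [-0.76, 2.03], [0.27, 2.55], [-1.08, 4.22], [0.17, 2.65], [-2.57, 2.57]. Speed limits (rad/s): [2.79, 2.79, 3.14, 3.14, 3.14, 3.14].

INTERFACE

Orientations are given as [roll, pitch, yaw] about the fixed x, y, z axes, in that order (R = Rz(yaw) Ry(pitch) Rx(roll)).
In Python, from bench import robot, eyes, models gives the robot as it stands.
- The arm moves only by the tool step_arm, never from a script. Its argument "commands" is a list that holds one entry, the list of rows, each a list of 7 numbers: the shift along the tool's x, y, z in mm, then the turn, a rotation vector about the tool's x, y, z in rad, then the finger opening in mm, from 0 to 94. In form: [[[tx, ty, tz, wx, wy, wz, gripper], ...]]. A call has 1 to 20 rows; each row shifts and turns the commanded pose from where the row before left it, along the tool's axes as they then stand; what a row does not reach is not made up. A row lasts 1/8 s, in which the tool goes at most 62.5 mm and 10.7 degrees, less where a joint would pass 70% of its speed; a pose out of reach is approached as far as the arm can. A call is refused whole if a number of a shift passes 62.5 or a number of a turn 0.188, either way. A call with a gripper value outside its range is refused whole. The fingers move at their own pace and stop on an object; the grip force is fixed at half the most. Time passes only in rows, so rows that do not move let the fingers close. It gives the time, the measured TCP pose, the force, the opening and the grip force at its end, in the units of the state.
- robot.get_obs(): the state, without advancing time (a new reading comes with each control period).
- eyes.snapshot(name): name is "scene" or "top" or "wrist"; returns a dict with "color" (384x512x3 uint8, red, green, blue), "camera_matrix" (3x3 intrinsics, pixels), "eye" and "rotation" of the camera in the world; the wrist camera has in their place "tool_from_camera" (4x4, takes a point from camera to tool coordinates, whose origin is the TCP and whose axes are the flange's). Camera axes: x right, y up, looking along -z (the intrinsics and any distortion apply to the point x, -y, -z); pixel columns grow to the right and rows downward; lengths in m; the calibration is good to about 2 mm. The wrist camera is an equidistant fisheye: a pixel r from the principal point sees the ray r / f radians off the axis. A picture is of the moment at which its call begins: read the wrist's pose just before it. There is no depth.
- robot.close_job(): hands the job in; it is judged then, once.
Trained networks look in a picture, given as the dict that the camera call returned (one of the last four; its "shot" number tells which), for a name from the list of things; names that differ only in an ending like _2 or _b are one class to them, and where a whole thing is asked for, a point or a joint stands for the part that bears it (a point fixed in the world has none). Each returns a list of dicts, best first, with "confidence" (0 to 1); they miss things now and then, are a little off and sometimes report something else, mostly with a low value. They report only what shows in the picture. A call takes as long as a camera call.
- models.masks_of(picture, query): "mask" (384x512 bool, what is visible of it) and "xy" ([column, row] in pixels, amid what is visible of it).
- models.tip_of(picture, query): "xy" ([column, row] in pixels: a listed point, or the origin of a listed thing).
The state is a dict: "time": time; "joint_positions": joint angles; "qvel": joint speeds; "joint_torque": joint torques, N m; "tool_pos": TCP position; "ee_rot": TCP orientation; "wrist_force": force on the tool from outside, world axes, zero at the start; "wrist_torque": the same for the moment, N m; "width": finger opening in m; "finger_force": force on a finger pad.
Only numpy, scipy, OpenCV 4.12 (cv2) and the standard library are available. Lean on these libraries where they do the work, as an engineer would, in place of code of your own. Each camera call takes 0.05 s, during which the arm holds its last target. There are 200 camera calls.

## Working session

There is one attempt and no reset: what is moved stays moved. The work goes in short steps, Python scripts to look and compute and a tool call to move; the robot and the scene stay as the last step left them, time stands still between calls to the robot, and variables do not carry over. Pictures are saved under pics/ and viewed, at most 13 in all, crops included, and the job is handed in when it is done.

Besides the shell and the picture viewer there is one more tool, called after "Request:" in YAML: its name, and indented under it one key for each argument. step_arm: Moves the arm, as the interface text tells. Its arguments: {"type":"object","properties":{"commands":{"type":"array"}},"required":["commands"]}

```bash
mkdir -p pics; ls
cat > h.py <<'E'
import numpy as np, cv2
from bench import robot, eyes, models
from scipy.spatial.transform import Rotation as R
def ray(p,xy):
    K=np.array(p["camera_matrix"]); x=(xy[0]-K[0,2])/K[0,0]; y=(xy[1]-K[1,2])/K[1,1]
    return np.array(p["eye"]), np.array(p["rotation"])@np.array([x,-y,-1.])
def at(p,xy,z):
    e,d=ray(p,xy); return e+d*(z-e[2])/d[2]
def save(p,n): cv2.imwrite(f"pics/{n}.png",p["color"][:,:,::-1])
E
python3 - <<'E'
from h import *
np.set_printoptions(precision=4,suppress=True)
o=robot.get_obs(); print(o)
t=eyes.snapshot("top"); s=eyes.snapshot("scene"); save(t,"top0"); save(s,"sc0")
a=np.hstack([t["color"]]); print(t["eye"],t["rotation"],t["camera_matrix"])
for n,p in(("top",t),("scene",s)):
  for q,z in(("green_tube_1",.0),("green_tube_1_mid",.01),("green_tube_1_plug",.01),("brown_tube",0.),("chute",0),("chute_bed",.04),("chute_load",.083),("red_marker",0)):
    for r in models.tip_of(p,q): print(n,q,round(r["confidence"],2),np.round(r["xy"],1),at(p,r["xy"],z))
E
```

```text
pics
{'time': 0.0, 'joint_positions': array([-1.4201,  0.0879,  1.3723, -0.    ,  1.6836, -0.1031]), 'qvel': array([-0.0004, -0.0004,  0.0004, -0.0002, -0.0022, -0.0004]), 'joint_torque': array([  0.0005, -34.0185, -30.2424,   0.0719,   0.033 ,  -0.0002]), 'tool_pos': array([ 0.1381, -0.5323,  0.4035]), 'ee_rot': array([-3.1394, -0.0002,  0.2538]), 'wrist_force': array([-0.3929, -0.1343, -0.2986]), 'wrist_torque': array([0.0221, 0.0078, 0.0199]), 'finger_force': 0.0, 'width': 0.09416171375424723}
[0.2971 0.078  1.4379] [ 0.1492 -0.0071 -1.5411] [[483.4046   0.     259.2174]
 [  0.     483.4046 198.6709]
 [  0.       0.       1.    ]]Traceback (most recent call last):
  File "<stdin>", line 8, in <module>
  File "h.py", line 8, in at
    e,d=ray(p,xy); return e+d*(z-e[2])/d[2]
                                       ~^^^
IndexError: invalid index to scalar variable.
```

View pics/top0.png

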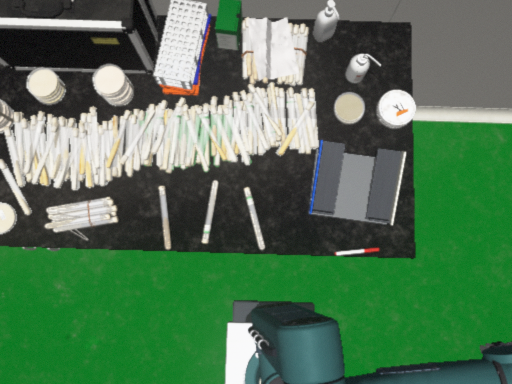

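View pics/sc0.png

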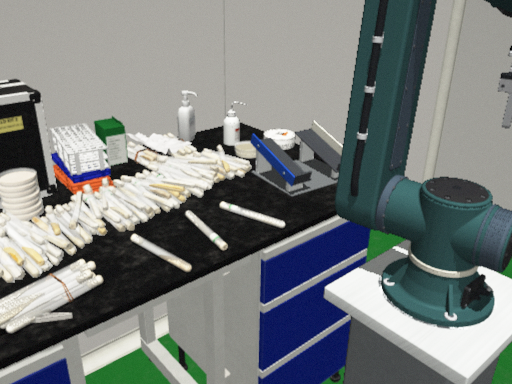

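The top view shows three loose tubes at about (165,216), (210,212) and (254,217). The chute is near (357,182), with the blue cheek on the left, and the marker is at (357,252). The camera rotation is given as rpy, so I'll fix the helper.

```bash
sed -i 's/np.array(p\["rotation"\])@/R.from_euler("xyz",p["rotation"]).as_matrix()@/' h.py
python3 - <<'E'
from h import *
np.set_printoptions(precision=4,suppress=True)
t=eyes.snapshot("top"); s=eyes.snapshot("scene")
for n,p in(("top",t),("scene",s)):
  for q,z in(("green_tube_1",.0),("green_tube_1_mid",.01),("green_tube_1_plug",.01),("brown_tube",0.),("chute",0),("chute_bed",.04),("chute_load",.083),("red_marker",0)):
    for r in models.tip_of(p,q): print(n,q,round(r["confidence"],2),np.round(r["xy"],1),at(p,r["xy"],z))
print(at(t,(413,258),0),at(t,(0,248),0))
a=cv2.resize(t["color"][130:260,150:280],(560,560),interpolation=cv2.INTER_CUBIC)
b=cv2.resize(s["color"][190:290,120:300],(792,440),interpolation=cv2.INTER_CUBIC)
cv2.imwrite("pics/c1.png",a[:,:,::-1]); cv2.imwrite("pics/c2.png",b[:,:,::-1])
for r in models.masks_of(t,"green_tube_1"):
  m=r["mask"]; c,r_=np.nonzero(m)[::-1]; P=np.array([at(t,(x,y),.01)[:2] for x,y in zip(c,r_)])
  w,v=np.linalg.eigh(np.cov(P.T)); u=v[:,1]; pr=(P-P.mean(0))@u
  print(r["confidence"],r["xy"],P.mean(0),u,np.degrees(np.arctan2(u[1],u[0])),np.ptp(pr), P.mean(0)+u*(pr.max()+pr.min())/2)
E
```

```text
top green_tube_1 0.74 [210.6 212.2] [0.468  0.2185 0.    ]
top green_tube_1_mid 0.8 [253.5 223.2] [0.4379 0.089  0.01  ]
top green_tube_1_mid 0.44 [210.6 214.4] [0.4602 0.2172 0.01  ]
top green_tube_1_plug 0.84 [247.6 188.2] [0.5425 0.11   0.01  ]
top brown_tube 0.76 [164.6 214.4] [0.4572 0.3555 0.    ]
top chute 0.83 [351.6 186.5] [ 0.5592 -0.2038  0.    ]
top chute_bed 0.61 [349.6 215.5] [ 0.4659 -0.1903  0.04  ]
top chute_load 0.92 [359.8 164.1] [ 0.61  -0.211  0.083]
top red_marker 0.46 [355.9 251.1] [ 0.3651 -0.2168  0.    ]
scene green_tube_1 0.77 [253.5 215.8] [0.4569 0.0796 0.    ]
scene green_tube_1 0.57 [203.2 234. ] [0.4643 0.2297 0.    ]
scene green_tube_1_mid 0.78 [251.2 212.5] [0.4599 0.0848 0.01  ]
scene green_tube_1_plug 0.7 [226.5 206.8] [0.5237 0.1142 0.01  ]
scene brown_tube 0.78 [161.2 255.7] [0.4471 0.3535 0.    ]
scene chute 0.57 [299.3 178.1] [ 0.5477 -0.1783  0.    ]
scene chute_bed 0.81 [319.7 174.4] [ 0.468  -0.1761  0.04  ]
scene chute_load 0.95 [294.7 146.5] [ 0.5919 -0.1975  0.083 ]
scene chute_load 0.32 [201.2 232.5] [0.3565 0.3076 0.083 ]
scene red_marker 0.17 [293.6 144.4] [ 0.7647 -0.3713  0.    ]
[ 0.3499 -0.386   0.    ] [0.3427 0.8346 0.    ]
0.9 [252.3, 217.1] [0.4562 0.0874] [-0.9593 -0.2824] -163.5973850241417 0.1910837738359815 [0.4547 0.0869]
0.59 [210.9, 209.6] [0.4675 0.219 ] [-0.9914  0.1312] 172.46361964665988 0.19200060257486717 [0.4699 0.2186]
```

View pics/c1.png

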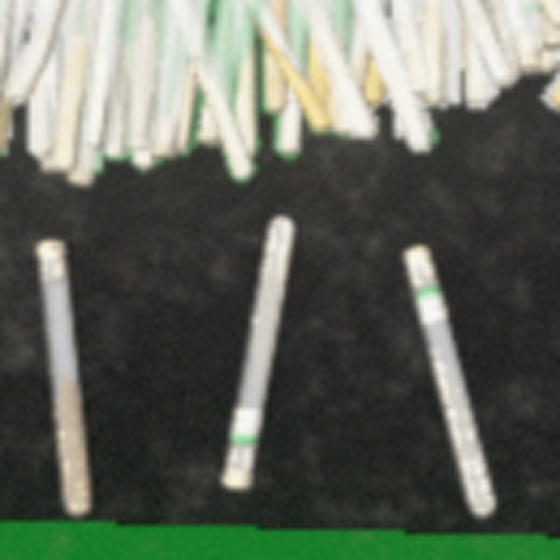

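View pics/c2.png

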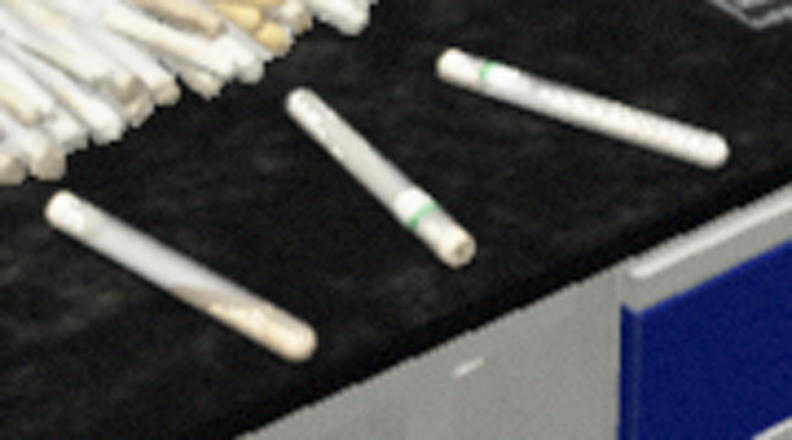

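Right tube A, at (254,217), has its plug at the far end (+x). Left tube B, at (210,212), has its plug at the robot end. The leftmost tube is the brown one. Next I'll refine the chute pose.

Run:
```python
from h import *
t=eyes.snapshot("top")
a=cv2.resize(t["color"][135:230,303:413],(770,665)[:2] and (660,570),interpolation=cv2.INTER_CUBIC)
cv2.imwrite("pics/c3.png",a[:,:,::-1])
```

```text
(no output)
```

View pics/c3.png

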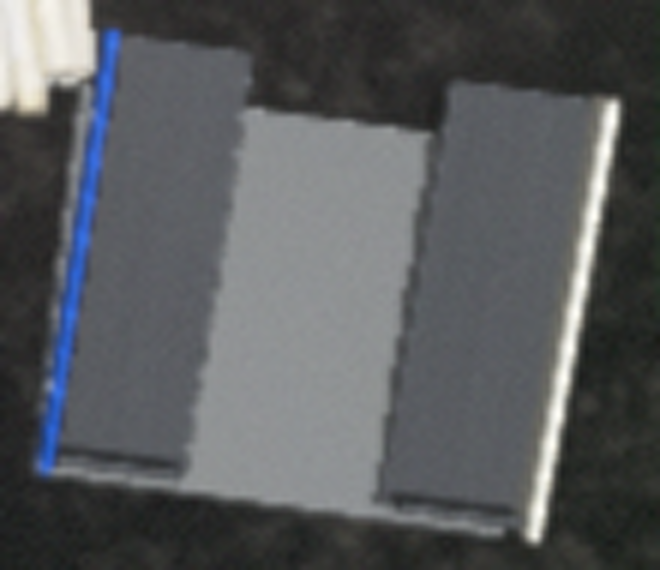

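Rails, cheeks and base are clear. I'll fit the chute pose to these edge points.

Run:
```python
from h import *
from scipy.optimize import least_squares
np.set_printoptions(precision=4,suppress=True)
t=eyes.snapshot("top")
px=lambda c:np.array([302.5+c[0]/6+.08,134.5+c[1]/6+.08])
K=t["camera_matrix"];M=R.from_euler("xyz",t["rotation"]).as_matrix()
def proj(P):
    c=M.T@(P-np.array(t["eye"])); return np.array([K[0,2]+K[0,0]*c[0]/-c[2],K[1,2]-K[1,1]*c[1]/-c[2]])
s18,c18=np.sin(np.pi/10),np.cos(np.pi/10)
# crop px -> (s along slope, y) on rail ; or base edge x
rail=[((252,48),.047,200),((450,83),-.047,200),((190,470),.047,None),((380,498),-.047,None),((205,350),.047,None),((415,270),-.047,None)]
base=[((245,108),.1),((435,130),.1),((200,488),-.1),((350,510),-.1)]
def pose(v,p): 
    c,s=np.cos(v[2]),np.sin(v[2]); return np.array([v[0]+c*p[0]-s*p[1],v[1]+s*p[0]+c*p[1],p[2]])
def res(v):
    o=[];xs=v[3]
    for c,y,s in rail:
        q=px(c)
        # point on edge nearest: sample line ends
        A=proj(pose(v,(xs,y,.04)));B=proj(pose(v,(xs+.2*c18,y,.04+.2*s18)))
        d=(B-A)/np.linalg.norm(B-A); o.append((q-A)@[d[1],-d[0]])
        if s: o.append((q-B)@d)
    for c,x in base:
        A=proj(pose(v,(x,.05,.006)));B=proj(pose(v,(x,-.05,.006))); d=(B-A)/np.linalg.norm(B-A); o.append((px(c)-A)@[d[1],-d[0]])
    return o
f=least_squares(res,[.55,-.2,-.14,-.095]); v=f.x
print(v,np.degrees(v[2]),f.fun)
print("bed",pose(v,(v[3],0,.04)),"load",pose(v,(v[3]+.14*c18,0,.0833)))
for c in((113,30),(45,470),(612,100),(535,540)): print(c, px(c))
for n,y in(("blue",.114),("white",-.114)):
  for s in(0,.2): print(n,proj(pose(v,(v[3]+s*c18-.029*s18,y,.04+s*s18+.029*c18))))
```

```text
[ 0.5615 -0.2007 -0.1028 -0.0912] -5.891818220309913 [ 0.2535  0.7407 -0.1672 -0.7414 -0.4778 -0.1828  0.1632  0.394  -0.7338
 -0.2457  0.6386  0.3018]
bed [ 0.4707 -0.1913  0.04  ] load [ 0.6032 -0.205   0.0833]
(113, 30) [321.4133 139.58  ]
(45, 470) [310.08   212.9133]
(612, 100) [404.58   151.2467]
(535, 540) [391.7467 224.58  ]
blue [311.8689 210.5465]
blue [322.3178 140.7292]
white [391.2139 221.0993]
white [403.626  151.3898]
```

Request:
step_arm:
  commands:
    - [[0, 0, 0, 0, 0, -0.032, 94], [20, -23, 5, 0, 0, 0, 94], [30, -34, 6, 0, 0, 0, 94], [30, -34, 6, 0, 0, 0, 94], [30, -34, 6, 0, 0, 0, 94], [30, -34, 6, 0, 0, 0, 94], [30, -34, 6, 0, 0, 0, 94], [30, -34, 6, 0, 0, 0, 94], [30, -34, 6, 0, 0, 0, 94], [30, -34, 6, 0, 0, 0, 94], [30, -34, 6, 0, 0, 0, 94], [30, -34, 6, 0, 0, 0, 94], [30, -34, 6, 0, 0, 0, 94], [30, -34, 6, 0, 0, 0, 94], [30, -34, 6, 0, 0, 0, 94], [30, -33, 6, 0, 0, 0, 94], [20, -22, 5, 0, 0, 0, 94], [0, 0, 0, 0, 0, 0, 94], [0, 0, 0, 0, 0, 0, 94]]

```text
time: 3.58
tool_pos: [0.4326, 0.0957, 0.3107]
ee_rot: [3.141, 0.0, 0.286]
wrist_force: [-0.2, -0.6, -0.2]
width: 0.0939
finger_force: 0.0
```

```bash
cat >> h.py <<'E'
def wrist(o,p,xy,z):
    K=np.array(p["camera_matrix"]); d=np.array([xy[0]-K[0,2],xy[1]-K[1,2]]); r=np.hypot(*d); th=r/K[0,0]
    v=np.array([np.sin(th)*d[0]/r,-np.sin(th)*d[1]/r,-np.cos(th)])
    T=np.array(p["tool_from_camera"]); W=np.eye(4); W[:3,:3]=R.from_euler("xyz",o["ee_rot"]).as_matrix(); W[:3,3]=o["tool_pos"]
    T=W@T; e=T[:3,3]; v=T[:3,:3]@v; return e+v*(z-e[2])/v[2]
def axis(P):
    P=P[:,:2]; w,v=np.linalg.eigh(np.cov(P.T)); u=v[:,1]; pr=(P-P.mean(0))@u
    return P.mean(0)+u*(pr.max()+pr.min())/2,u,np.arctan2(u[1],u[0]),np.ptp(pr)
def go(o,xyz,yaw):
    "shift in tool axes after turning to yaw, and the turn about tool z"
    y0=o["ee_rot"][2]; d=(np.array(xyz)-o["tool_pos"])*1e3; c,s=np.cos(yaw),np.sin(yaw)
    print("wz",round(-(yaw-y0),3),"tool shift mm",np.round([c*d[0]+s*d[1],s*d[0]-c*d[1],-d[2]],1))
E
python3 - <<'E'
from h import *
np.set_printoptions(precision=4,suppress=True)
o=robot.get_obs(); p=eyes.snapshot("wrist"); save(p,"w1")
print(o["time"],o["tool_pos"],o["ee_rot"],o["joint_positions"])
for r in models.masks_of(p,"green_tube_1"):
  ys,xs=np.nonzero(r["mask"]); print(r["confidence"],r["xy"],axis(np.array([wrist(o,p,(x,y),.01) for x,y in zip(xs,ys)])))
for q in("green_tube_1_mid","green_tube_1_plug"):
  for r in models.tip_of(p,q): print(q,r["confidence"],r["xy"],wrist(o,p,r["xy"],.01))
go(o,[.4547,.0869,.203],.286)
E
```

```text
3.575 [0.4326 0.0957 0.3107] [3.1409 0.0005 0.2862] [ 0.09   -0.1155  1.7584 -0.0008  1.499   1.3746]
0.91 [144.9, 112.2] (array([0.4702, 0.2225]), array([-0.9913,  0.1317]), np.float64(3.009522860690521), np.float64(0.19599540151283218))
green_tube_1_mid 0.68 [267.5, 177.4] [0.4518 0.0883 0.01  ]
green_tube_1_plug 0.91 [266.8, 81.1] [0.5403 0.1156 0.01  ]
wz 0.0 tool shift mm [ 18.7  14.7 107.7]
```

View pics/w1.png

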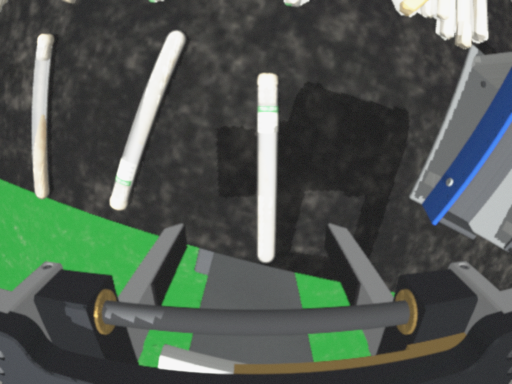

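The wrist view shows tube A from (267,74), plug end, to (266,262), aligned with the tool x axis. This agrees with the top estimate to within 3 mm, so I'll descend and grasp.

Request:
step_arm:
  commands:
    - [[6, 5, 20, 0, 0, 0, 94], [6, 5, 25, 0, 0, 0, 94], [5, 4, 25, 0, 0, 0, 94], [0, 0, 22, 0, 0, 0, 94], [0, 0, 15, 0, 0, 0, 94], [0, 0, 0, 0, 0, 0, 94], [0, 0, 0, 0, 0, 0, 60], [0, 0, 0, 0, 0, 0, 30], [0, 0, 0, 0, 0, 0, 10], [0, 0, 0, 0, 0, 0, 10], [0, 0, 0, 0, 0, 0, 10], [0, 0, 0, 0, 0, 0, 10], [0, 0, 0, 0, 0, 0, 10]]

```text
time: 5.4
tool_pos: [0.4531, 0.0876, 0.2036]
ee_rot: [3.142, 0.0, 0.286]
wrist_force: [0.2, -0.3, 0.0]
width: 0.0275
finger_force: 0.0
```

Request:
step_arm:
  commands:
    - [[0, 0, 0, 0, 0, 0, 10], [0, 0, 0, 0, 0, 0, 10], [0, 0, 0, 0, 0, 0, 10], [0, 0, -10, 0, 0, 0, 10], [0, 0, -25, 0, 0, 0, 10], [0, 0, -40, 0, 0, 0, 10], [0, 0, -40, 0, 0, -0.1, 10], [0, 0, -35, 0, 0, -0.15, 10], [0, 0, -10, 0, 0, -0.15, 10], [0, 0, 0, 0, 0, -0.15, 10], [0, 0, 0, 0, 0, -0.15, 10], [0, 0, 0, 0, 0, -0.15, 10], [0, 0, 0, 0, 0, -0.15, 10], [0, 0, 0, 0, 0, -0.12, 10], [0, 0, 0, 0, 0, -0.06, 10], [0, 0, 0, 0, 0, 0, 10]]

```text
time: 7.4
tool_pos: [0.453, 0.0876, 0.3643]
ee_rot: [3.141, -0.0, 1.465]
wrist_force: [0.4, -1.1, -0.8]
width: 0.0188
finger_force: 30.0
```

Run:
```python
from h import *
np.set_printoptions(precision=4,suppress=True)
o=robot.get_obs(); p=eyes.snapshot("wrist"); save(p,"w2")
print(o["joint_positions"])
print(o["time"],o["width"],o["tool_pos"],o["ee_rot"])
go(o,[.6001,-.2047,.33],1.466)
```

```text
[ 0.068  -0.1008  1.6374 -0.0001  1.6041  0.1737]
7.4 0.01883749517031389 [0.453  0.0876 0.3643] [ 3.1407 -0.      1.4651]
wz -0.001 tool shift mm [-275.3  176.9   34.3]
```

View pics/w2.png

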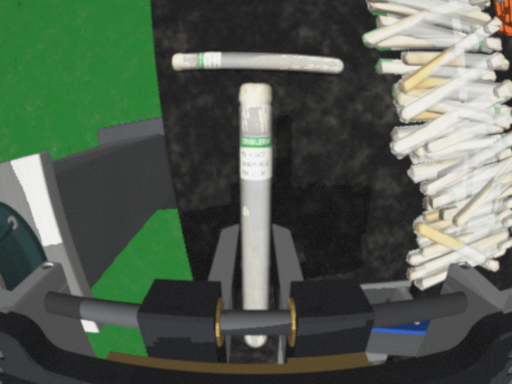

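The tube is held at its middle, straight along the tool axis, plug toward +x (256,88). I'll move it over the loading point.

Request:
step_arm:
  commands:
    - [[-20, 13, 0, 0, 0, 0, 10], [-40, 25, 0, 0, 0, 0, 10], [-45, 29, 0, 0, 0, 0, 10], [-45, 29, 0, 0, 0, 0, 10], [-45, 29, 5, 0, 0, 0, 10], [-40, 26, 10, 0, 0, 0, 10], [-25, 16, 10, 0, 0, 0, 10], [-15, 10, 9, 0, 0, 0, 10], [0, 0, 0, 0, 0, 0, 10], [0, 0, 0, 0, 0, 0, 10]]

```text
time: 8.7
tool_pos: [0.6002, -0.2035, 0.3302]
ee_rot: [3.141, -0.0, 1.467]
wrist_force: [0.3, -0.0, -0.4]
width: 0.0189
finger_force: 30.0
```

Run:
```python
from h import *
np.set_printoptions(precision=4,suppress=True)
o=robot.get_obs(); p=eyes.snapshot("wrist"); s=eyes.snapshot("scene")
cv2.imwrite("pics/w3.png",np.vstack([p["color"],cv2.resize(s["color"][90:210,220:380],(512,216*512//512*1))])[:,:,::-1][:600])
print(o["time"],o["width"],o["tool_pos"],o["ee_rot"])
go(o,[.6001,-.2047,.286],1.466)
```

```text
8.7 0.018921409676333236 [ 0.6002 -0.2035  0.3302] [ 3.1414 -0.0004  1.4666]
wz 0.001 tool shift mm [-1.2  0.  44.2]
```

View pics/w3.png

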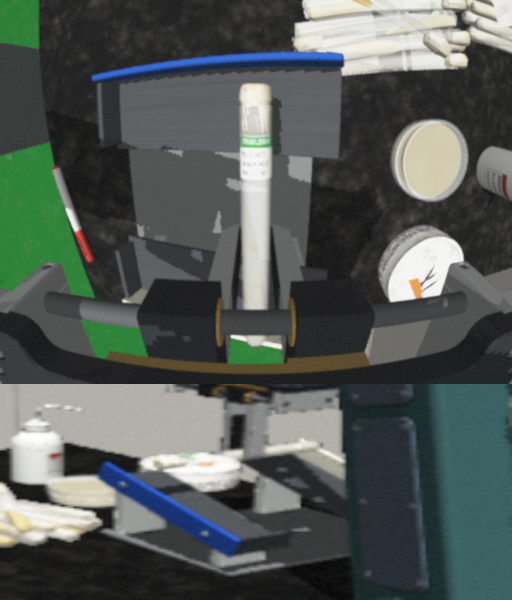

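The tube hangs over the rails inside the blue cheek, whose top edge is at about (256,57-65). I'll check the lateral fit numerically.

Run:
```python
from h import *
np.set_printoptions(precision=4,suppress=True)
o=robot.get_obs(); p=eyes.snapshot("wrist")
bed=np.array([.4707,-.1913]); a=-.1028
def loc(q): d=q[:2]-bed; c,s=np.cos(a),np.sin(a); return np.array([c*d[0]+s*d[1],-s*d[0]+c*d[1],q[2]])
def rail(xy,h=0):
    z=.08
    for _ in range(20): q=wrist(o,p,xy,z); z=.04+np.tan(np.pi/10)*loc(q)[0]+h
    return loc(q)
print("inner edge, expect y .047",[rail(c) for c in((130,151),(185,153),(305,157))])
print("far end of rail at s*cos=.190",rail((341,110)),rail((338,156)))
print("cheek top outer/inner",[rail(c,.0305) for c in((256,55),(256,66),(95,76),(343,55))])
print("tool",loc(o["tool_pos"]))
print("plug tip along tool", wrist(o,p,(256,84),o["tool_pos"][2]-.192),loc(wrist(o,p,(256,84),o["tool_pos"][2]-.192)))
```

```text
inner edge, expect y .047 [array([0.0106, 0.0474, 0.0434]), array([0.071 , 0.0469, 0.0631]), array([0.1684, 0.0484, 0.0947])]
far end of rail at s*cos=.190 [0.1925 0.0846 0.1026] [0.1918 0.0509 0.1023]
cheek top outer/inner [array([0.1319, 0.1202, 0.1134]), array([0.1319, 0.1127, 0.1134]), array([-0.0109,  0.121 ,  0.0669]), array([0.1852, 0.1196, 0.1307])]
tool [0.13   0.0014 0.3307]
plug tip along tool [ 0.6119 -0.1066  0.1387] [0.1318 0.0987 0.1387]
```

The fit agrees to within 2 mm. I'll lower it, feeling for contact.

Request:
step_arm:
  commands:
    - [[-1, 0, 12, 0, 0, 0, 10], [0, 0, 16, 0, 0, 0, 10], [0, 0, 11, 0, 0, 0, 10], [0, 0, 4, 0, 0, 0, 10], [0, 0, 1, 0, 0, 0, 10], [0, 0, 0, 0, 0, 0, 10]]

```text
time: 9.6
tool_pos: [0.5994, -0.2051, 0.2881]
ee_rot: [-3.14, -0.0, 1.466]
wrist_force: [-6.7, 2.9, 11.8]
width: 0.0189
finger_force: 30.0
```

Request:
step_arm:
  commands:
    - [[0, 0, 1, 0, 0, 0, 10], [0, 0, 0, 0, 0, 0, 10]]

```text
time: 9.85
tool_pos: [0.5993, -0.2051, 0.288]
ee_rot: [-3.141, -0.0, 1.466]
wrist_force: [-7.4, 2.3, 14.1]
width: 0.0186
finger_force: 30.0
```

Contact is firm at 0.288. I'll relieve the press, open a little, then lift clear.

Request:
step_arm:
  commands:
    - [[0, 0, -2, 0, 0, 0, 10], [0, 0, 0, 0, 0, 0, 30], [0, 0, 0, 0, 0, 0, 45], [0, 0, 0, 0, 0, 0, 45], [0, 0, 0, 0, 0, 0, 45], [0, 0, 0, 0, 0, 0, 45], [0, 0, -5, 0, 0, 0, 45], [0, 0, -10, 0, 0, 0, 45], [0, 0, -20, 0, 0, 0, 45], [0, 0, -30, 0, 0, 0, 60], [0, 0, -25, 0, 0, 0, 94], [0, 0, 0, 0, 0, 0, 94]]

```text
time: 11.35
tool_pos: [0.6005, -0.2056, 0.3815]
ee_rot: [3.134, 0.003, 1.466]
wrist_force: [0.6, -0.7, -0.5]
width: 0.0714
finger_force: 0.0
```

Run:
```python
from h import *
np.set_printoptions(precision=4,suppress=True)
o=robot.get_obs(); p=eyes.snapshot("wrist"); t=eyes.snapshot("top")
cv2.imwrite("pics/w4.png",np.vstack([p["color"],cv2.resize(t["color"][130:260,190:420],(512,216))])[:,:,::-1])
print(o["time"],o["width"],o["tool_pos"],o["ee_rot"])
for r in models.masks_of(t,"green_tube_1"):
  ys,xs=np.nonzero(r["mask"]); print(r["confidence"],r["xy"],axis(np.array([at(t,(x,y),.01) for x,y in zip(xs,ys)])))
go(o,[.47,.2195,.34],3.01)
```

```text
11.35 0.07142446457894641 [ 0.6005 -0.2056  0.3815] [3.1337 0.0026 1.4659]
0.69 [210.5, 210.7] (array([0.4699, 0.2183]), array([-0.9913,  0.1315]), np.float64(3.009674212608728), np.float64(0.19104121438129007))
0.5 [330.1, 172.2] (array([ 0.6091, -0.2046]), array([-0.38 ,  0.925]), np.float64(1.9606115380707616), np.float64(0.34051457487812015))
wz -1.544 tool shift mm [185.1 404.3  41.5]
```

View pics/w4.png

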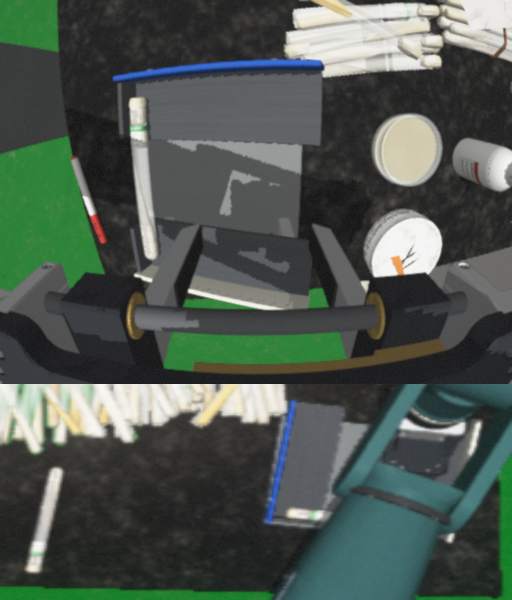

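Tube 1 lies at the stop with its plug at the blue cheek (138,100). Tube B is next.

Request:
step_arm:
  commands:
    - [[19, -8, 0, 0, 0, 0, 94], [40, -17, 0, 0, 0, 0, 94], [45, -19, 0, 0, 0, 0, 94], [45, -19, 0, 0, 0, 0, 94], [45, -19, 0, 0, 0, 0, 94], [45, -19, 0, 0, 0, 0, 94], [45, -19, 0, 0, 0, 0, 94], [45, -19, 10, 0, 0, 0, 94], [40, -17, 10, 0, 0, 0, 94], [25, -11, 10, 0, 0, 0, 94], [15, -7, 11, 0, 0, 0, 94], [0, 0, 0, 0, 0, -0.1, 94], [0, 0, 0, 0, 0, -0.15, 94], [0, 0, 0, 0, 0, -0.15, 94], [0, 0, 0, 0, 0, -0.15, 94], [0, 0, 0, 0, 0, -0.15, 94], [0, 0, 0, 0, 0, -0.15, 94], [0, 0, 0, 0, 0, -0.15, 94]]

```text
time: 13.75
tool_pos: [0.4696, 0.2193, 0.3347]
ee_rot: [-3.14, -0.001, 2.47]
wrist_force: [0.7, 1.0, 1.1]
width: 0.094
finger_force: 0.0
```

Request:
step_arm:
  commands:
    - [[0, 0, 0, 0, 0, -0.15, 94], [0, 0, 0, 0, 0, -0.15, 94], [0, 0, 0, 0, 0, -0.15, 94], [0, 0, 0, 0, 0, -0.1, 94], [0, 0, 0, 0, 0, 0, 94], [0, 0, 0, 0, 0, 0, 94]]

```text
time: 14.5
tool_pos: [0.4698, 0.2194, 0.3353]
ee_rot: [-3.141, -0.001, 3.014]
wrist_force: [0.6, -0.4, 0.2]
width: 0.0938
finger_force: 0.0
```

Run:
```python
from h import *
np.set_printoptions(precision=4,suppress=True)
o=robot.get_obs(); p=eyes.snapshot("wrist")
print(o["time"],o["width"],o["tool_pos"],o["ee_rot"])
for r in models.masks_of(p,"green_tube_1"):
  ys,xs=np.nonzero(r["mask"]); print(r["confidence"],r["xy"],axis(np.array([wrist(o,p,(x,y),.01) for x,y in zip(xs,ys)])))
for q in("green_tube_1_mid","green_tube_1_plug","brown_tube"):
  for r in models.tip_of(p,q): print(q,r["confidence"],r["xy"],wrist(o,p,r["xy"],.01))
go(o,[.47,.2195,.204],3.01)
```

```text
14.5 0.09382667198613556 [0.4698 0.2194 0.3353] [-3.1412 -0.0005  3.0141]
0.79 [257.4, 179.5] (array([0.4729, 0.2219]), array([-0.9911,  0.1331]), np.float64(3.0080849454137883), np.float64(0.1932514566084435))
0.65 [7.1, 240.1] (array([ 0.5042, -0.171 ]), array([-0.0862,  0.9963]), np.float64(1.6570886110042438), np.float64(0.05122218741395565))
green_tube_1_plug 0.45 [11.2, 239.1] [ 0.5038 -0.1593  0.01  ]
brown_tube 0.73 [374.7, 148.9] [0.4451 0.354  0.01  ]
wz 0.004 tool shift mm [ -0.2   0.1 131.3]
```

Request:
step_arm:
  commands:
    - [[-1, 1, 20, 0, 0, 0.005, 94], [0, 0, 35, 0, 0, 0, 94], [0, 0, 35, 0, 0, 0, 94], [0, 0, 26, 0, 0, 0, 94], [0, 0, 15, 0, 0, 0, 94], [0, 0, 0, 0, 0, 0, 94], [0, 0, 0, 0, 0, 0, 60], [0, 0, 0, 0, 0, 0, 30], [0, 0, 0, 0, 0, 0, 10], [0, 0, 0, 0, 0, 0, 10], [0, 0, 0, 0, 0, 0, 10], [0, 0, 0, 0, 0, 0, 10], [0, 0, 0, 0, 0, 0, 10], [0, 0, 0, 0, 0, 0, 10], [0, 0, 0, 0, 0, 0, 10], [0, 0, 0, 0, 0, 0, 10]]

```text
time: 16.75
tool_pos: [0.4711, 0.2204, 0.2046]
ee_rot: [-3.141, -0.0, 3.011]
wrist_force: [-0.6, -0.5, -1.5]
width: 0.0186
finger_force: 30.0
```

Request:
step_arm:
  commands:
    - [[0, 0, -10, 0, 0, 0, 10], [0, 0, -25, 0, 0, 0, 10], [0, 0, -40, 0, 0, 0, 10], [0, 0, -40, 0, 0, 0, 10], [0, 0, -35, 0, 0, 0.1, 10], [0, 0, -10, 0, 0, 0.15, 10], [0, 0, 0, 0, 0, 0.15, 10], [0, 0, 0, 0, 0, 0.15, 10], [0, 0, 0, 0, 0, 0.15, 10], [0, 0, 0, 0, 0, 0.15, 10], [0, 0, 0, 0, 0, 0.15, 10], [0, 0, 0, 0, 0, 0.15, 10], [0, 0, 0, 0, 0, 0.15, 10], [0, 0, 0, 0, 0, 0.15, 10], [0, 0, 0, 0, 0, 0.093, 10], [0, 0, 0, 0, 0, 0, 10], [0, 0, 0, 0, 0, 0, 10]]

```text
time: 18.88
tool_pos: [0.4711, 0.2204, 0.365]
ee_rot: [3.141, -0.0, 1.469]
wrist_force: [0.1, 0.2, -0.3]
width: 0.0191
finger_force: 30.0
```

Run:
```python
from h import *
np.set_printoptions(precision=4,suppress=True)
o=robot.get_obs(); p=eyes.snapshot("wrist"); save(p,"w5")
print(o["time"],o["width"],o["tool_pos"],o["ee_rot"])
go(o,[.6001,-.2047,.3302],1.466)
```

```text
18.875 0.019060364529028977 [0.4711 0.2204 0.365 ] [ 3.1411 -0.0001  1.4691]
wz 0.003 tool shift mm [-409.2  172.8   34.8]
```

View pics/w5.png

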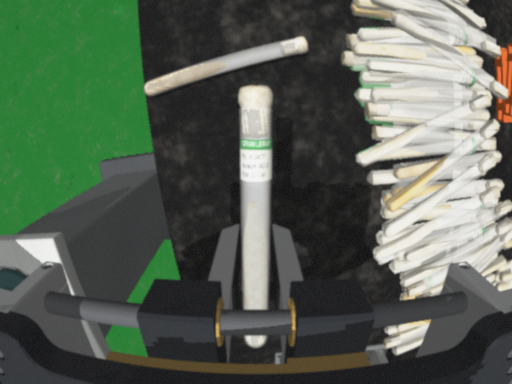

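Tube 2 is held with the same geometry as the first, plug at (256,90). I'll carry it over.

Request:
step_arm:
  commands:
    - [[-19, 8, 0, 0, 0, 0.003, 10], [-40, 17, 0, 0, 0, 0, 10], [-45, 19, 0, 0, 0, 0, 10], [-45, 19, 0, 0, 0, 0, 10], [-45, 19, 0, 0, 0, 0, 10], [-45, 19, 0, 0, 0, 0, 10], [-45, 19, 0, 0, 0, 0, 10], [-45, 19, 5, 0, 0, 0, 10], [-40, 17, 10, 0, 0, 0, 10], [-25, 10, 10, 0, 0, 0, 10], [-15, 7, 10, 0, 0, 0, 10], [0, 0, 0, 0, 0, 0, 10], [0, 0, 0, 0, 0, 0, 10]]

```text
time: 20.55
tool_pos: [0.6, -0.2035, 0.33]
ee_rot: [3.141, -0.0, 1.466]
wrist_force: [0.1, 0.7, 0.3]
width: 0.0185
finger_force: 30.0
```

Run:
```python
from h import *
np.set_printoptions(precision=4,suppress=True)
o=robot.get_obs(); t=eyes.snapshot("top")
print(o["time"],o["width"],o["tool_pos"],o["ee_rot"])
go(o,[.6001,-.2047,.289],1.466)
for r in models.tip_of(t,"brown_tube"): print(r["confidence"],at(t,r["xy"],0))
```

```text
20.55 0.01852248397267879 [ 0.6    -0.2035  0.33  ] [ 3.1414 -0.0005  1.4662]
wz 0.0 tool shift mm [-1.2  0.2 41. ]
0.58 [0.4503 0.3435 0.    ]
```

Request:
step_arm:
  commands:
    - [[-1, 0, 12, 0, 0, 0, 10], [0, 0, 15, 0, 0, 0, 10], [0, 0, 10, 0, 0, 0, 10], [0, 0, 3, 0, 0, 0, 10], [0, 0, 2, 0, 0, 0, 10], [0, 0, 0, 0, 0, 0, 10]]

```text
time: 21.4
tool_pos: [0.5995, -0.2054, 0.2895]
ee_rot: [3.142, 0.0, 1.465]
wrist_force: [-4.8, 1.9, 7.4]
width: 0.0188
finger_force: 30.0
```

Contact again, so I'll release and lift.

Request:
step_arm:
  commands:
    - [[0, 0, -1, 0, 0, 0, 10], [0, 0, 0, 0, 0, 0, 30], [0, 0, 0, 0, 0, 0, 45], [0, 0, 0, 0, 0, 0, 45], [0, 0, 0, 0, 0, 0, 45], [0, 0, 0, 0, 0, 0, 45], [0, 0, -5, 0, 0, 0, 45], [0, 0, -10, 0, 0, 0, 45], [0, 0, -20, 0, 0, 0, 45], [0, 0, -30, 0, 0, 0, 60], [0, 0, -40, 0, 0, 0, 94], [0, 0, -40, 0, 0, 0, 94], [0, 0, 0, 0, 0, 0, 94], [0, 0, 0, 0, 0, 0, 94]]

```text
time: 23.15
tool_pos: [0.5997, -0.2055, 0.4333]
ee_rot: [-3.141, -0.0, 1.465]
wrist_force: [-0.3, 0.5, -1.8]
width: 0.0913
finger_force: 0.0
```

Run:
```python
from h import *
o=robot.get_obs(); p=eyes.snapshot("wrist"); t=eyes.snapshot("top")
cv2.imwrite("pics/w6.png",np.vstack([p["color"][:300],cv2.resize(t["color"][170:270,130:330],(512,256),interpolation=cv2.INTER_CUBIC)])[:,:,::-1])
print(o["time"],o["tool_pos"])
```

```text
23.15 [ 0.59971903 -0.20550258  0.43328484]
```

View pics/w6.png

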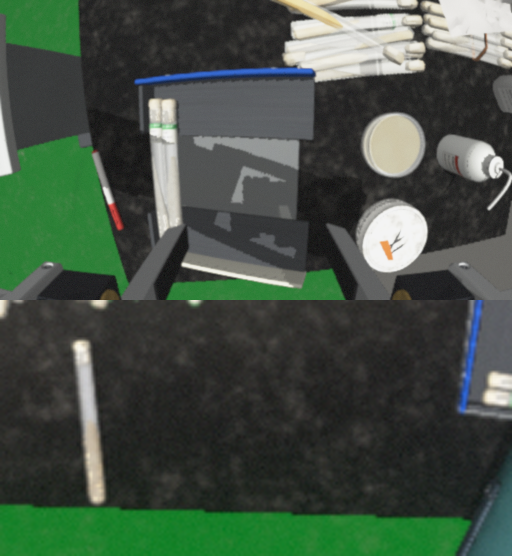

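Both tubes lie side by side at the stop, plugs toward the blue cheek (155-170,105). The brown tube (about (162,186) to (168,248) in the top view) and the marker haven't moved. I'll hand the job in.

```bash
python3 -c "
from h import *
print(robot.close_job())"
```

```text
the job is handed in; nothing more can be done
None
```

Both green-banded tubes were set onto the rails and slid to the stop, one behind the other with plugs at the blue cheek; the brown tube and red marker were left in place, and the job was handed in at about 23 s.

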